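# Close up the bottle carrier and lock its fence

## Robot

A 6-joint arm with a two-finger parallel gripper is mounted at the origin on the work surface. World frame = base frame: x ahead of the robot, y to its left, z up, the work surface at z = 0. Lengths are in m, angles in rad, forces in N, time in s.
With the tool pointing down it reaches from about 0.325 to 0.925 m from the base axis. Payload 3.1 kg.
Tool frame: the origin (TCP) lies at the very end of the fingers, on their centre line; the grasp point (between the pads) lies 19 mm behind it (manip.hold_point_z is the distance from the TCP to the grasp point, in m); z points along the fingers, y is the direction in which the jaws open and shut (so a half turn about z gives the same grasp; the last joint's range is limited). The gripper opens to 85 mm and grips with 20 to 120 N. Pads are 22 mm wide; open, the fingers measure 114 mm over their backs; the gripper's body (76 mm by 85 mm) begins 54 mm behind the grasp point. The pads swing forward as they close: fully open they stand 13 mm farther back than shut.
Start: joints at [1.07, 0.217, 1.613, -0, 1.311, -0.112], TCP at [0.237, 0.578, 0.231] pointing down, gripper open.
Joint ranges: [-2.75, 2.75], [-0.78, 2.1], [0.31, 2.55], [-1.13, 4.27], [0.13, 2.63], [-2.58, 2.58]. Speed limits (rad/s): [2.79, 2.79, 3.14, 3.14, 3.14, 3.14].

## Interface

Orientations are given as a rotation vector (axis times angle).
In Python, from rig import manip gives the robot as it stands.
- The arm moves only by the shell command python3 -m handwheel 'ROWS' [OPENING] [FORCE]. ROWS is JSON, a list of rows, each an object of numbers: "x", "y", "z": the shift along the world's x, y, z in m; "roll": the turn about the world's z in degrees. In form: [{"x": .., "y": .., "z": .., "roll": ..}, ...]. A call has 1 to 5 rows; each row shifts and turns the commanded pose from where the row before left it; what a row does not reach is not made up. A row lasts 1/12 s, in which the tool goes at most 41.7 mm and 7.16 degrees, less where a joint would pass 70% of its speed; a pose out of reach is approached as far as the arm can. A call is refused whole if a number of a shift passes 0.0417 or a number of a turn 7.16, either way. A call with a gripper value outside its range is refused whole. OPENING is the closure in counts, from 0 (fully open) to 255 (shut), set as the call begins (- or left out, the last holds). The fingers move at their own pace and stop on an object; FORCE is the grip in N (left out, the last holds). Time passes only in rows, so rows that do not move let the fingers close. It gives the time, the measured TCP pose, the force and the opening at its end, in the units of the state.
- manip.get_obs(): the state, without advancing time (a new reading comes with each control period).
- manip.read_camera(name): name is "scene" or "side" or "wrist"; returns the picture (420x560x3 uint8, blue, green, red); there is no depth.
- manip.calibration(name): a dict with "camera_matrix" (3x3 intrinsics, pixels), "extrinsics" (4x4, takes a point from world to camera coordinates). Camera axes: x right, y up, looking along -z (the intrinsics and any distortion apply to the point x, -y, -z); pixel columns grow to the right and rows downward; lengths in m; the calibration is good to about 2 mm. A picture is of the moment at which its call begins: read the wrist's pose just before it. calibration takes no time and is no camera call; for the wrist camera it gives the pose at the moment of the call.
- manip.close_job(): hands the job in, once; it reports no verdict.
The state is a dict: "clock": time; "q": joint angles; "joint_velocities": joint speeds; "effort": joint torques, N m; "tcp_pos": TCP position; "tcp_rot": TCP orientation; "force": force on the tool from outside, world axes, zero at the start; "wrist_torque": the same for the moment, N m; "width": finger opening in m.
Only numpy, scipy, OpenCV 4.12 (cv2) and the standard library are available. Lean on these libraries where they do the work, as an engineer would, in place of code of your own. Each camera call takes 0.05 s, during which the arm holds its last target. There are 200 camera calls.

## Task

Flip the red-knobbed cam lever over to free the carrier's sliding fence, and gently push the fence up the carrier until the three bottles stand upright in line with no gaps left between fence, bottles and end stop. Then flip the lever fully back over to lock the fence there, leaving the other glassware and the brass weight on the bench alone.

Things in the scene. Friction and masses are not known exactly. Their poses are not given: they have to be found in the camera images.
- carrier: Bottle carrier fixed to the bench: wooden board 130 x 450 x 18 mm, lane along its y axis. Origin: lane middle at bench level (board from y -232 to +217 mm), z up. Lane floor 18 mm above the bench, between two flat iron rails (inner faces x = +-32 mm, outer +-42, tops 55 mm above the bench). Wooden end stop, 76 mm wide, top 80 mm above the bench, inner face at y = +200 mm.
- stop_face (a point): Point on the inner face of the end stop, on the lane's middle line, 50 mm above the bench (carrier x = 0, y = 200 mm). Axes as the carrier's.
- fence (a joint): Travel of the sliding fence along the carrier's +y, in m: 0 = fully back (cork face 275 mm from the end stop), 0.118 = limit of travel; with the three bottles closed up tightly it stands near 0.101. Free, it slides at about 2 N plus 1 to 4 N per bottle pushed and stays where left; locked, it holds against about 25 N.
- fence_face (a point): Middle of the fence's cork-faced front (58 mm wide, 52 mm high), 50 mm above the bench; it faces the bottles, towards the carrier's +y. Axes as the carrier's.
- push_plate (a point): Point on the rear face (facing the carrier's -y) of the fence's upright wooden push plate, 135 mm behind the cork face, on the middle line, 93 mm above the bench. The plate is 58 mm wide, 10 mm thick, top edge 109 mm above the bench; push it here towards the carrier's +y. Axes as the carrier's.
- lever (a joint): Angle of the cam lever on the fence, in rad: 0 = locked, leaning 0.55 rad from vertical towards the carrier's +x; 1.1 = free, leaning 0.55 rad towards the carrier's -x. Fixed stops at both ends; it stays where left. The cam bites below about 0.5: a level push at the knob takes 2 to 8 N. Locked, it may rest up to about 0.05 off its stop.
- lever_pivot (a point): Pivot of the cam lever, 33 mm above the bench, on the carrier's middle line, 55 mm behind the cork face and 80 mm in front of the push plate's rear face. The pivot axis lies along the carrier's y.
- lever_knob (a point): Centre of the red ball knob (24 mm across) at the end of the 10 mm thick steel lever, 100 mm from the pivot; 118 mm above the bench at either end of its swing and 133 mm at the top. Its axes turn with the lever.
- bottle_amber: Amber glass bottle, 60 mm across, straight sides to 55 mm, 100 mm high with its cork, about 0.22 kg, standing loose in the lane. Origin: centre of its underside.
- bottle_green: Green glass bottle, 60 mm across, straight sides to 58 mm, 106 mm high with its cork, about 0.22 kg, standing loose in the lane. Origin: centre of its underside.
- bottle_small: Clear glass bottle, 54 mm across, straight sides to 50 mm, 92 mm high with its cork, about 0.22 kg, standing loose in the lane. Origin: centre of its underside. The order of the three bottles in the lane varies.
- stock_bottle: Bystander: green glass bottle, 72 mm across, 137 mm high with its cork, on the bench on the robot's side of the carrier. Origin: centre of its underside.
- beaker: Bystander: glass cup, 68 mm across, 80 mm high, on the bench on the robot's side of the carrier. Origin: centre of its underside.
- weight: Bystander: brass weight, 44 mm across, 54 mm high, on the bench beyond the carrier. Origin: centre of its underside.
Things that resemble listed ones, but are neither listed nor needed, are in the scene too. There is more than one size of the bottle_amber; the one meant has the size given above.

How it is judged:
By the outcome, as a careful person would: the job done as asked, in the order asked, and still so for the second after the job is handed in, with the robot touching nothing.
It also fails if it takes over 64 s, if anything falls off the work surface, if the arm or the gripper's body presses on something with over 40 N, if the wrist force passes 120 N, or if a joint passes its speed limit or range.

## Working session

There is one attempt and no reset: what is moved stays moved. The work goes in short steps, Python scripts to look and compute and a shell command to move; the robot and the scene stay as the last step left them, time stands still between calls to the robot, and variables do not carry over. Pictures are saved under pics/ and viewed, about 8 in all and at most 12, crops included, and the job is handed in when it is done.

```bash
mkdir -p pics; ls
python3 - <<'E'
from rig import manip
import cv2
o=manip.get_obs();print(o)
for n in("scene","side"):
    im=manip.read_camera(n);cv2.imwrite(f"pics/{n}0.png",im)
    c=manip.calibration(n);print(n,c)
E
```

```text
pics
{'clock': 0.0, 'q': array([ 1.06980268e+00,  2.17748796e-01,  1.61494846e+00, -4.20142598e-06,
        1.31130647e+00, -1.12173297e-01]), 'joint_velocities': array([ 0.00079009,  0.00200063, -0.00032456,  0.00115545,  0.00043769,
        0.00054462]), 'effort': array([ 3.80076908e-04, -3.96833146e+01, -3.03860986e+01, -4.38470533e-05,
        9.47589084e-03,  1.21890457e-05]), 'tcp_pos': array([0.23650189, 0.57763374, 0.22996412]), 'tcp_rot': array([-0.60677564, -3.08169879,  0.0036118 ]), 'force': array([ 0.06166257,  0.02827526, -0.14418655]), 'wrist_torque': array([-0.02403793, -0.01278904, -0.0171668 ]), 'width': 0.08505943709755968}
scene {'camera_matrix': array([[474.57517764,   0.        , 280.9562045 ],
       [  0.        , 474.57517764, 212.04471984],
       [  0.        ,   0.        ,   1.        ]]), 'extrinsics': array([[ 0.41396457,  0.91023652,  0.01013911, -0.25334353],
       [-0.71126079,  0.3164814 ,  0.62765246,  0.35722769],
       [ 0.56810335, -0.26703744,  0.77842764, -1.36311836],
       [ 0.        ,  0.        ,  0.        ,  1.        ]])}
side {'camera_matrix': array([[458.21354594,   0.        , 279.31956224],
       [  0.        , 458.21354594, 203.37207163],
       [  0.        ,   0.        ,   1.        ]]), 'extrinsics': array([[ 0.92151958, -0.38769184,  0.022287  , -0.53398883],
       [ 0.2220282 ,  0.57309478,  0.78883829, -0.19339378],
       [-0.31859873, -0.72198159,  0.61419658, -1.05436652],
       [ 0.        ,  0.        ,  0.        ,  1.        ]])}
```

View pics/scene0.png

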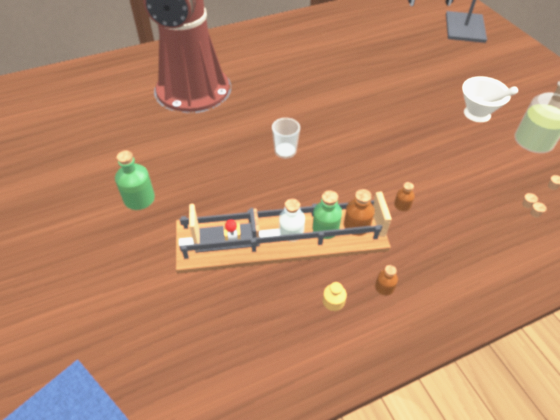

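View pics/side0.png

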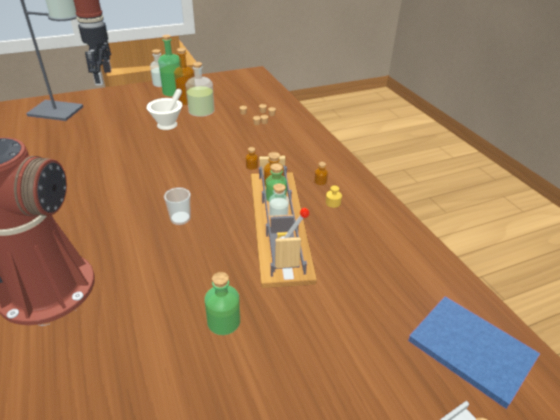

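Run:
```python
import cv2,numpy as np
a=cv2.imread("pics/scene0.png")[180:280,165:400];b=cv2.imread("pics/side0.png")[145:285,240:320]
a=cv2.resize(a,None,fx=3.4,fy=3.4,interpolation=2);cv2.imwrite("pics/a.png",a)
b=cv2.resize(b,None,fx=4.2,fy=4.2,interpolation=2);cv2.imwrite("pics/b.png",b)
```

```text
(no output)
```

View pics/a.png

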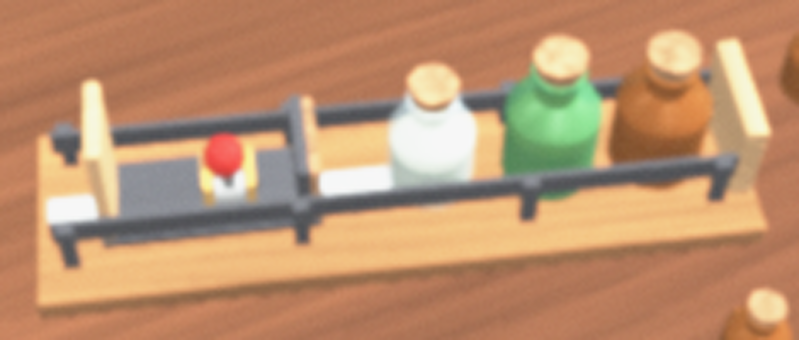

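View pics/b.png

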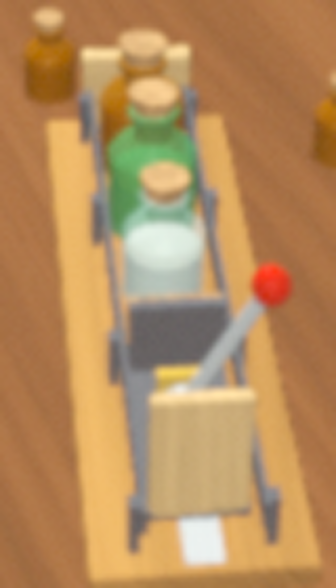

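```bash
cat > h.py <<'E'
import numpy as np
from rig import manip
def proj(n,P):
    c=manip.calibration(n);p=np.atleast_2d(P)@c["extrinsics"][:3,:3].T+c["extrinsics"][:3,3]
    p=p*[1,-1,-1];u=p@c["camera_matrix"].T;return u[:,:2]/u[:,2:]
def c2w(v,P):
    P=np.atleast_2d(P);c,s=np.cos(v[2]),np.sin(v[2])
    return np.c_[v[0]+c*P[:,0]-s*P[:,1],v[1]+s*P[:,0]+c*P[:,1],P[:,2]]
E
python3 - <<'E'
from h import *
from scipy.optimize import least_squares
S=lambda l:np.array(l)/3.4+[165,180]
D=lambda l:np.array(l)/4.2+[240,145]
kx=.1*np.sin(.55)
scP=[[.065,-.232,.018],[.065,.217,.018],[-.065,-.232,.018],[-.038,.2,.08],[.038,.2,.08]]
scU=S([[40,299],[765,228],[38,137],[717,44],[752,136],[224,155]])
sdP=[[-.065,.217,.018],[.065,.217,.018],[.065,-.232,.018],[-.065,-.232,.018]]
sdU=D([[48,122],[222,117],[319,568],[91,573],[272,284],[150,405],[254,402]])
def r(v):
    s=v[3];k=[v[4],-.075+s-.055,.118];y=-.075+s-.135
    a=proj("scene",c2w(v,np.array(scP+[k])))-scU
    b=proj("side",c2w(v,np.array(sdP+[k,[-.029,y,.109],[.029,y,.109]])))-sdU
    return np.r_[a.ravel(),b.ravel()]
f=least_squares(r,[.6,.2,0,0,kx],loss="soft_l1")
print(f.x,f.fun.reshape(-1,2).round(1))
v=f.x;s=v[3]
for n,p in dict(knob=[v[4],-.13+s,.118],piv=[0,-.13+s,.033],plate=[0,-.21+s,.093],stop=[0,.2,.05]).items(): print(n,c2w(v,p).round(4))
o=manip.get_obs();
from scipy.spatial.transform import Rotation as R
print(o["tcp_pos"],R.from_rotvec(o["tcp_rot"]).as_matrix().round(3))
E
```

```text
[ 0.58769194  0.0201853  -0.30274784  0.01775196  0.04708425] [[-1.4  0.6]
 [ 1.1  0.1]
 [ 0.1 -2. ]
 [ 0.1 -1.1]
 [-0.9 -0.3]
 [-0.4  0.5]
 [ 0.2 -1. ]
 [ 0.7 -1.3]
 [ 0.6 -1.1]
 [-0.7  0.8]
 [-0.5  1.2]
 [-0.1 -0.7]
 [ 0.6 -1.2]]
knob [[ 0.5992 -0.101   0.118 ]]
piv [[ 0.5542 -0.087   0.033 ]]
plate [[ 0.5304 -0.1633  0.093 ]]
stop [[0.6473 0.2111 0.05  ]]
[0.23652202 0.5777069  0.23010015] [[-0.925  0.379 -0.001]
 [ 0.379  0.925 -0.002]
 [ 0.    -0.002 -1.   ]]
```

```bash
R='';
for i in 1; do python3 -m handwheel '[{"x":0.0181,"y":-0.034,"roll":-4.25},{"x":0.0181,"y":-0.034,"roll":-4.25},{"x":0.0181,"y":-0.034,"roll":-4.25},{"x":0.0181,"y":-0.034,"roll":-4.25},{"x":0.0181,"y":-0.034,"roll":-4.25}]' 110 20; done
python3 -m handwheel '[{"x":0.0181,"y":-0.034,"roll":-4.25},{"x":0.0181,"y":-0.034,"roll":-4.25},{"x":0.0181,"y":-0.034,"roll":-4.25},{"x":0.0181,"y":-0.034,"roll":-4.25},{"x":0.0181,"y":-0.034,"roll":-4.25}]'
python3 -m handwheel '[{"x":0.0181,"y":-0.034,"roll":-4.25},{"x":0.0181,"y":-0.034,"roll":-4.25},{"x":0.0181,"y":-0.034,"roll":-4.25},{"x":0.0181,"y":-0.034,"roll":-4.25},{"x":0.0181,"y":-0.034,"roll":-4.25}]'
python3 -m handwheel '[{"x":0.0181,"y":-0.034,"roll":-4.25},{"x":0.0181,"y":-0.034,"roll":-4.25},{"x":0.0181,"y":-0.034,"roll":-4.25},{"x":0.0181,"y":-0.034,"roll":-4.25},{"x":0.0181,"y":-0.034,"roll":-4.25}]'
python3 -m handwheel '[{"z":0},{"z":0},{"z":0}]'
python3 - <<'E'
from h import *
import cv2
from scipy.spatial.transform import Rotation as R
o=manip.get_obs();print(o["tcp_pos"],R.from_rotvec(o["tcp_rot"]).as_matrix().round(3),o["width"],o["q"].round(2))
im=manip.read_camera("wrist");cv2.imwrite("pics/w1.png",im)
for p in([.599,-.101,.118],[.554,-.087,.033],o["tcp_pos"]):print(proj("wrist",p))
E
```

```text
[0.23652202 0.5777069  0.23010015] [[-0.925  0.379 -0.001]
 [ 0.379  0.925 -0.002]
 [ 0.    -0.002 -1.   ]] 0.08545691606964471 [ 1.07  0.22  1.61 -0.    1.31 -0.11]
[[-88.35649638 631.39359589]]
[[-41.9542724  529.68192034]]
[[280.11656535 271.80306239]]invalid input at $[0]: expected keys x, y, z, roll
invalid input at $[0]: expected keys x, y, z, roll
invalid input at $[0]: expected keys x, y, z, roll
invalid input at $[0]: expected keys x, y, z, roll
invalid input at $[0]: expected keys x, y, z, roll
```

View pics/w1.png

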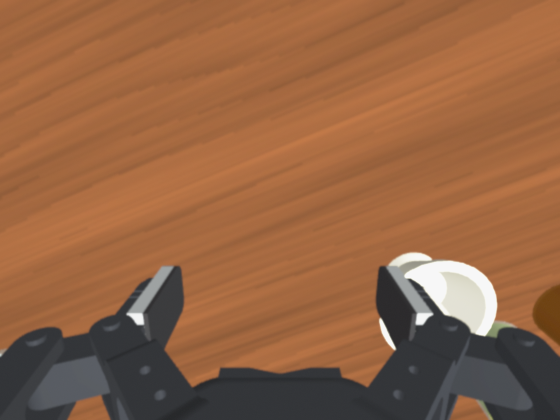

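The wrist view only shows bare bench at the start pose: the call was refused because every key is required. I'll resend it with all four.

```bash
python3 -m handwheel '[{"x":0.0181,"y":-0.034,"z":0,"roll":-4.25},{"x":0.0181,"y":-0.034,"z":0,"roll":-4.25},{"x":0.0181,"y":-0.034,"z":0,"roll":-4.25},{"x":0.0181,"y":-0.034,"z":0,"roll":-4.25},{"x":0.0181,"y":-0.034,"z":0,"roll":-4.25}]' 110 20 &&
python3 -m handwheel '[{"x":0.0181,"y":-0.034,"z":0,"roll":-4.25},{"x":0.0181,"y":-0.034,"z":0,"roll":-4.25},{"x":0.0181,"y":-0.034,"z":0,"roll":-4.25},{"x":0.0181,"y":-0.034,"z":0,"roll":-4.25},{"x":0.0181,"y":-0.034,"z":0,"roll":-4.25}]' &&
python3 -m handwheel '[{"x":0.0181,"y":-0.034,"z":0,"roll":-4.25},{"x":0.0181,"y":-0.034,"z":0,"roll":-4.25},{"x":0.0181,"y":-0.034,"z":0,"roll":-4.25},{"x":0.0181,"y":-0.034,"z":0,"roll":-4.25},{"x":0.0181,"y":-0.034,"z":0,"roll":-4.25}]' &&
python3 -m handwheel '[{"x":0.0181,"y":-0.034,"z":0,"roll":-4.25},{"x":0.0181,"y":-0.034,"z":0,"roll":-4.25},{"x":0.0181,"y":-0.034,"z":0,"roll":-4.25},{"x":0.0181,"y":-0.034,"z":0,"roll":-4.25},{"x":0.0181,"y":-0.034,"z":0,"roll":-4.25}]' &&
python3 -m handwheel '[{"x":0,"y":0,"z":0,"roll":0},{"x":0,"y":0,"z":0,"roll":0},{"x":0,"y":0,"z":0,"roll":0}]'
python3 - <<'E'
from h import *
import cv2
from scipy.spatial.transform import Rotation as R
o=manip.get_obs();print(o["tcp_pos"],R.from_rotvec(o["tcp_rot"]).as_matrix().round(3),o["width"],o["q"].round(2),o["force"])
im=manip.read_camera("wrist");cv2.imwrite("pics/w2.png",im)
for p in([.599,-.101,.118],[.554,-.087,.033],o["tcp_pos"]):print(proj("wrist",p))
E
```

```text
clock: 0.57
tcp_pos: [0.3276, 0.4066, 0.2308]
tcp_rot: [-1.169, -2.916, 0.001]
force: [0.7, -0.1, 0.2]
width: 0.0482
clock: 0.98
tcp_pos: [0.4181, 0.2366, 0.2312]
tcp_rot: [-1.687, -2.65, -0.0]
force: [1.4, 0.3, 0.5]
width: 0.0488
clock: 1.4
tcp_pos: [0.5087, 0.0665, 0.2311]
tcp_rot: [-2.147, -2.293, -0.0]
force: [-0.2, 0.6, 0.2]
width: 0.0484
clock: 1.82
tcp_pos: [0.5992, -0.1034, 0.2308]
tcp_rot: [-2.533, -1.857, 0.0]
force: [0.7, -0.1, 0.4]
width: 0.0486
clock: 2.07
tcp_pos: [0.5983, -0.1013, 0.2306]
tcp_rot: [-2.528, -1.861, 0.001]
force: [-0.0, 1.1, -0.3]
width: 0.0482
[ 0.59829024 -0.10133318  0.23055165] [[ 0.297  0.955 -0.002]
 [ 0.955 -0.297  0.001]
 [ 0.001 -0.002 -1.   ]] 0.04817468408750211 [-0.28  0.18  1.66  0.    1.31  0.02] [-0.02340808  1.10009418 -0.29405628]
[[281.59657316 203.73667618]]
[[236.16052329 181.00384771]]
[[281.8136764  270.77808604]]
```

View pics/w2.png

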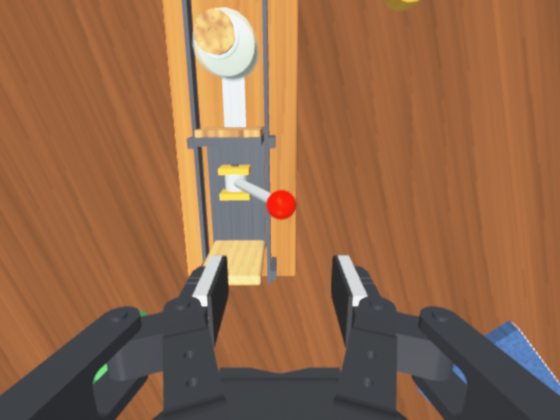

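```bash
python3 -m handwheel '[{"x":0,"y":0,"z":-0.031,"roll":0},{"x":0,"y":0,"z":-0.031,"roll":0},{"x":0,"y":0,"z":-0.031,"roll":0},{"x":0,"y":0,"z":-0.031,"roll":0},{"x":0,"y":0,"z":0,"roll":0}]' &&
python3 -m handwheel '[{"x":-0.0076,"y":0.0024,"z":0,"roll":0},{"x":-0.0076,"y":0.0024,"z":0,"roll":0},{"x":-0.0076,"y":0.0024,"z":0,"roll":0},{"x":0,"y":0,"z":0,"roll":0}]' &&
python3 -m handwheel '[{"x":-0.0076,"y":0.0024,"z":0,"roll":0},{"x":-0.0076,"y":0.0024,"z":0,"roll":0},{"x":-0.0076,"y":0.0024,"z":0,"roll":0},{"x":-0.0076,"y":0.0024,"z":0,"roll":0},{"x":0,"y":0,"z":0,"roll":0}]'
```

```text
clock: 2.53
tcp_pos: [0.5925, -0.0981, 0.0999]
tcp_rot: [-2.518, -1.859, 0.014]
force: [-1.4, -0.1, -2.5]
width: 0.0486
clock: 2.87
tcp_pos: [0.5773, -0.0943, 0.1108]
tcp_rot: [2.526, 1.861, 0.006]
force: [1.4, -0.5, 0.1]
width: 0.0486
clock: 3.28
tcp_pos: [0.5434, -0.0841, 0.1069]
tcp_rot: [-2.528, -1.861, 0.003]
force: [1.3, -1.1, 0.1]
width: 0.0485
```

```bash
python3 -m handwheel '[{"x":-0.0076,"y":0.0024,"z":0,"roll":0},{"x":-0.0076,"y":0.0024,"z":0,"roll":0},{"x":-0.0076,"y":0.0024,"z":0,"roll":0},{"x":-0.0076,"y":0.0024,"z":0,"roll":0},{"x":0,"y":0,"z":0,"roll":0}]' &&
python3 -m handwheel '[{"x":-0.0076,"y":0.0024,"z":0,"roll":0},{"x":-0.0038,"y":0.0012,"z":0,"roll":0},{"x":-0.0038,"y":0.0012,"z":0,"roll":0},{"x":0,"y":0,"z":0,"roll":0},{"x":0,"y":0,"z":0,"roll":0}]' &&
python3 -m handwheel '[{"x":-0.0038,"y":0.0012,"z":0,"roll":0},{"x":-0.0019,"y":0.0006,"z":0,"roll":0},{"x":0,"y":0,"z":0,"roll":0},{"x":0,"y":0,"z":0,"roll":0}]'
```

```text
clock: 3.7
tcp_pos: [0.5123, -0.0743, 0.1061]
tcp_rot: [-2.527, -1.861, 0.004]
force: [-0.4, 0.0, 0.4]
width: 0.0482
clock: 4.12
tcp_pos: [0.4993, -0.0701, 0.1072]
tcp_rot: [-2.529, -1.862, 0.002]
force: [-0.1, -0.7, 0.2]
width: 0.0489
clock: 4.45
tcp_pos: [0.4943, -0.0686, 0.1073]
tcp_rot: [-2.53, -1.862, 0.0]
force: [0.7, -0.9, -1.8]
width: 0.0487
```

```bash
python3 -m handwheel '[{"x":-0.0019,"y":0.0006,"z":0,"roll":0},{"x":-0.0019,"y":0.0006,"z":0,"roll":0},{"x":0,"y":0,"z":0,"roll":0},{"x":0,"y":0,"z":0,"roll":0}]' &&
python3 -m handwheel '[{"x":-0.0019,"y":0.0006,"z":0,"roll":0},{"x":-0.0019,"y":0.0006,"z":0,"roll":0},{"x":0,"y":0,"z":0,"roll":0},{"x":0,"y":0,"z":0,"roll":0}]'
python3 - <<'E'
from h import *
import cv2
im=manip.read_camera("side");cv2.imwrite("pics/s3.png",cv2.resize(im[145:285,200:340],None,fx=4,fy=4,interpolation=2))
print(manip.get_obs()["force"])
E
```

```text
clock: 4.78
tcp_pos: [0.4917, -0.0678, 0.1076]
tcp_rot: [2.528, 1.861, 0.003]
force: [5.7, -1.4, -3.5]
width: 0.0488
clock: 5.12
tcp_pos: [0.4914, -0.0677, 0.1082]
tcp_rot: [2.522, 1.856, 0.012]
force: [13.3, -3.7, -9.7]
width: 0.049
[13.38712752 -3.78139464 -9.68813131]
```

View pics/s3.png

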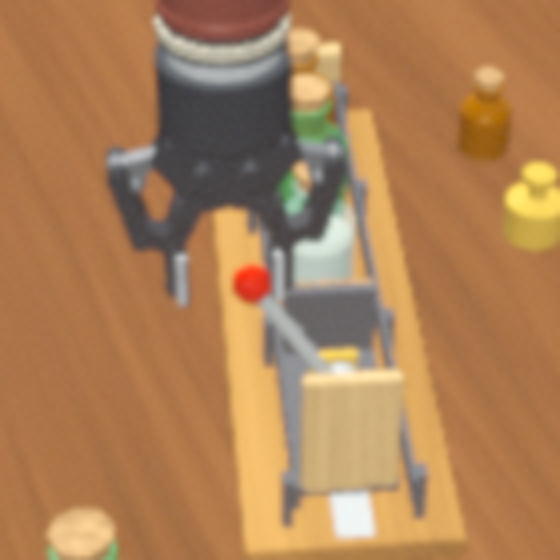

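Side view shows that the lever now leans to the robot side, with the knob at (252,284) in the crop and against its stop at about 13 N. Bottles and fence have not moved. Next I back off, lift, and go behind the push plate.

```bash
python3 -m handwheel '[{"x":0.005,"y":-0.0016,"z":0,"roll":0},{"x":0.005,"y":-0.0016,"z":0,"roll":0},{"x":0,"y":0,"z":0.03,"roll":0},{"x":0,"y":0,"z":0.03,"roll":0},{"x":0,"y":0,"z":0,"roll":0}]' &&
python3 -m handwheel '[{"x":0.004,"y":-0.025,"z":0,"roll":0},{"x":0.004,"y":-0.025,"z":0,"roll":0},{"x":0.004,"y":-0.025,"z":0,"roll":0},{"x":0.004,"y":-0.025,"z":0,"roll":0},{"x":0.004,"y":-0.025,"z":0,"roll":0}]' 255 20 &&
python3 -m handwheel '[{"x":0,"y":0,"z":0,"roll":0},{"x":0,"y":0,"z":0,"roll":0},{"x":0,"y":0,"z":0,"roll":0}]'
```

```text
clock: 5.58
tcp_pos: [0.5003, -0.0703, 0.1732]
tcp_rot: [2.524, 1.859, 0.008]
force: [2.0, -0.3, 0.4]
width: 0.0485
clock: 6.0
tcp_pos: [0.5161, -0.195, 0.1669]
tcp_rot: [-2.528, -1.862, 0.001]
force: [0.7, 1.1, -0.2]
width: 0.0002
clock: 6.25
tcp_pos: [0.516, -0.1937, 0.1667]
tcp_rot: [-2.528, -1.861, 0.001]
force: [0.3, 1.0, 0.2]
width: 0.0001
```

```bash
python3 -m handwheel '[{"x":0.005,"y":0,"z":-0.02,"roll":0},{"x":0,"y":0,"z":-0.03,"roll":0},{"x":0,"y":0,"z":-0.02,"roll":0},{"x":0,"y":0,"z":-0.012,"roll":0},{"x":0,"y":0,"z":0,"roll":0}]' &&
python3 -m handwheel '[{"x":0.0012,"y":0.0038,"z":0,"roll":0},{"x":0.0012,"y":0.0038,"z":0,"roll":0},{"x":0.0009,"y":0.0029,"z":0,"roll":0},{"x":0.0009,"y":0.0029,"z":0,"roll":0},{"x":0.0009,"y":0.0029,"z":0,"roll":0}]' &&
python3 -m handwheel '[{"x":0.0009,"y":0.0029,"z":0,"roll":0},{"x":0.0009,"y":0.0029,"z":0,"roll":0},{"x":0.0009,"y":0.0029,"z":0,"roll":0},{"x":0.0009,"y":0.0029,"z":0,"roll":0},{"x":0.0009,"y":0.0029,"z":0,"roll":0}]'
```

```text
clock: 6.67
tcp_pos: [0.5188, -0.1918, 0.0817]
tcp_rot: [-2.523, -1.86, 0.005]
force: [-0.3, 0.4, -0.1]
width: 0.0001
clock: 7.08
tcp_pos: [0.5279, -0.1781, 0.0866]
tcp_rot: [2.528, 1.862, 0.002]
force: [-0.0, 0.6, -0.0]
width: -0.0001
clock: 7.5
tcp_pos: [0.5318, -0.1639, 0.0857]
tcp_rot: [2.529, 1.862, -0.0]
force: [-0.4, -3.4, 2.5]
width: -0.0
```

```bash
python3 -m handwheel '[{"x":0.0009,"y":0.0029,"z":0,"roll":0},{"x":0.0009,"y":0.0029,"z":0,"roll":0},{"x":0.0009,"y":0.0029,"z":0,"roll":0},{"x":0.0009,"y":0.0029,"z":0,"roll":0},{"x":0.0009,"y":0.0029,"z":0,"roll":0}]' &&
python3 -m handwheel '[{"x":0.0009,"y":0.0029,"z":0,"roll":0},{"x":0.0009,"y":0.0029,"z":0,"roll":0},{"x":0.0009,"y":0.0029,"z":0,"roll":0},{"x":0.0009,"y":0.0029,"z":0,"roll":0},{"x":0.0009,"y":0.0029,"z":0,"roll":0}]' &&
python3 -m handwheel '[{"x":0.0009,"y":0.0029,"z":0,"roll":0},{"x":0.0009,"y":0.0029,"z":0,"roll":0},{"x":0.0009,"y":0.0029,"z":0,"roll":0},{"x":0.0009,"y":0.0029,"z":0,"roll":0},{"x":0.0009,"y":0.0029,"z":0,"roll":0}]'
python3 - <<'E'
from h import *
import cv2
im=manip.read_camera("scene");cv2.imwrite("pics/s4.png",cv2.resize(im[170:280,165:400],None,fx=3.4,fy=3.4,interpolation=2))
E
```

```text
clock: 7.92
tcp_pos: [0.5362, -0.1489, 0.0854]
tcp_rot: [2.53, 1.862, 0.0]
force: [0.2, -2.4, 1.4]
width: 0.0003
clock: 8.33
tcp_pos: [0.5405, -0.1344, 0.0853]
tcp_rot: [2.53, 1.863, 0.0]
force: [0.2, -3.0, 2.0]
width: -0.0
clock: 8.75
tcp_pos: [0.5449, -0.1201, 0.0853]
tcp_rot: [2.53, 1.862, -0.0]
force: [-0.9, -4.5, 1.9]
width: -0.0002
```

View pics/s4.png

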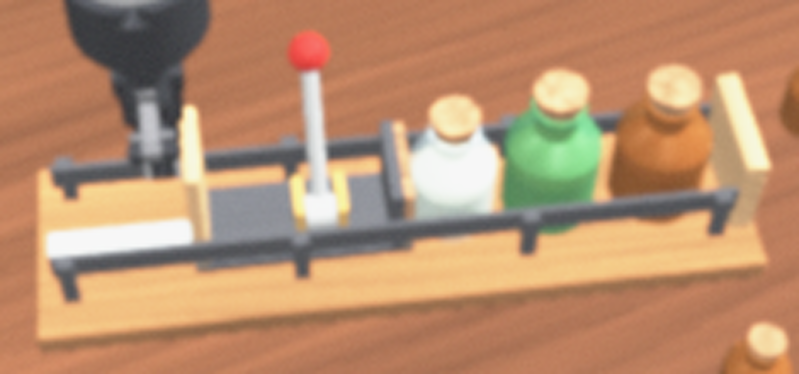

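Scene view: the fence is pushing the small bottle, which stands upright, and gaps are still open to green and to amber and stop. I continue more slowly.

```bash
python3 -m handwheel '[{"x":0.0006,"y":0.0019,"z":0,"roll":0},{"x":0.0006,"y":0.0019,"z":0,"roll":0},{"x":0.0006,"y":0.0019,"z":0,"roll":0},{"x":0.0006,"y":0.0019,"z":0,"roll":0}]' &&
python3 -m handwheel '[{"x":0.0006,"y":0.0019,"z":0,"roll":0},{"x":0.0006,"y":0.0019,"z":0,"roll":0},{"x":0.0006,"y":0.0019,"z":0,"roll":0},{"x":0.0006,"y":0.0019,"z":0,"roll":0}]' &&
python3 -m handwheel '[{"x":0.0006,"y":0.0019,"z":0,"roll":0},{"x":0.0006,"y":0.0019,"z":0,"roll":0}]' &&
python3 -m handwheel '[{"x":0.0006,"y":0.0019,"z":0,"roll":0},{"x":0,"y":0,"z":0,"roll":0}]'
```

```text
clock: 9.13
tcp_pos: [0.5471, -0.1127, 0.0853]
tcp_rot: [2.53, 1.863, -0.001]
force: [-0.4, -6.1, 1.9]
width: -0.0001
clock: 9.47
tcp_pos: [0.5494, -0.1053, 0.0853]
tcp_rot: [2.529, 1.863, -0.002]
force: [-1.7, -6.6, 2.4]
width: 0.0002
clock: 9.63
tcp_pos: [0.5505, -0.1018, 0.0853]
tcp_rot: [2.529, 1.863, -0.003]
force: [-1.5, -6.2, 2.8]
width: -0.0
clock: 9.8
tcp_pos: [0.5512, -0.0995, 0.0853]
tcp_rot: [2.529, 1.863, -0.002]
force: [-0.8, -5.0, 2.9]
width: -0.0001
```

```bash
python3 -m handwheel '[{"x":0.0006,"y":0.0019,"z":0,"roll":0},{"x":0,"y":0,"z":0,"roll":0}]' &&
python3 -m handwheel '[{"x":0.0006,"y":0.0019,"z":0,"roll":0},{"x":0,"y":0,"z":0,"roll":0}]' &&
python3 -m handwheel '[{"x":0.0003,"y":0.001,"z":0,"roll":0},{"x":0,"y":0,"z":0,"roll":0}]'
python3 - <<'E'
from h import *
import cv2
im=manip.read_camera("scene");cv2.imwrite("pics/s5.png",cv2.resize(im[180:260,260:400],None,fx=5.5,fy=5.5,interpolation=2))
E
```

```text
clock: 9.97
tcp_pos: [0.5517, -0.0977, 0.0853]
tcp_rot: [2.529, 1.863, -0.002]
force: [-1.9, -4.9, 2.9]
width: -0.0002
clock: 10.13
tcp_pos: [0.5523, -0.0958, 0.0853]
tcp_rot: [2.53, 1.863, -0.002]
force: [-2.0, -4.9, 1.5]
width: 0.0003
clock: 10.3
tcp_pos: [0.5525, -0.0951, 0.0853]
tcp_rot: [2.529, 1.863, -0.003]
force: [-1.4, -6.0, 2.5]
width: -0.0001
```

View pics/s5.png

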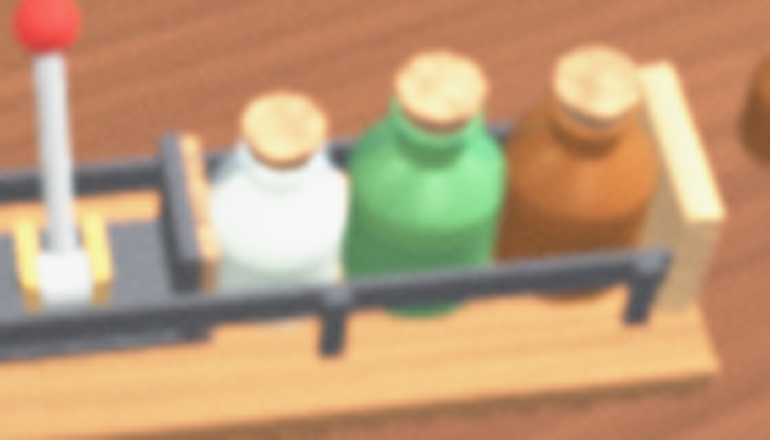

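Scene crop: the bottles touch each other and the fence, all upright, and the gap between amber and the stop (x≈650) is nearly shut. I push on until the force rises.

```bash
python3 -m handwheel '[{"x":0.0003,"y":0.001,"z":0,"roll":0},{"x":0,"y":0,"z":0,"roll":0}]' &&
python3 -m handwheel '[{"x":0.0003,"y":0.001,"z":0,"roll":0},{"x":0,"y":0,"z":0,"roll":0}]' &&
python3 -m handwheel '[{"x":0.0003,"y":0.001,"z":0,"roll":0},{"x":0,"y":0,"z":0,"roll":0}]' &&
python3 -m handwheel '[{"x":0.0003,"y":0.001,"z":0,"roll":0},{"x":0,"y":0,"z":0,"roll":0}]'
```

```text
clock: 10.52
tcp_pos: [0.5525, -0.0951, 0.0853]
tcp_rot: [2.528, 1.863, -0.006]
force: [-2.8, -10.0, 2.8]
width: 0.0001
clock: 10.68
tcp_pos: [0.5525, -0.095, 0.0854]
tcp_rot: [2.526, 1.863, -0.008]
force: [-3.7, -11.2, 3.0]
width: -0.0
clock: 10.85
tcp_pos: [0.5526, -0.095, 0.0854]
tcp_rot: [2.525, 1.863, -0.011]
force: [-4.8, -14.4, 2.8]
width: 0.0001
clock: 11.02
tcp_pos: [0.5526, -0.095, 0.0854]
tcp_rot: [2.524, 1.862, -0.013]
force: [-6.4, -16.4, 3.6]
width: -0.0002
```

```bash
python3 -m handwheel '[{"x":-0.0012,"y":-0.0038,"z":0,"roll":0},{"x":-0.0018,"y":-0.0057,"z":0,"roll":0},{"x":-0.003,"y":-0.0095,"z":0,"roll":0},{"x":0,"y":0,"z":0.04,"roll":0},{"x":0,"y":0,"z":0.04,"roll":0}]' &&
python3 -m handwheel '[{"x":-0.0047,"y":0.025,"z":0.002,"roll":0},{"x":-0.0047,"y":0.025,"z":0.002,"roll":0},{"x":-0.0047,"y":0.025,"z":0,"roll":0},{"x":-0.0047,"y":0.025,"z":0,"roll":0},{"x":0,"y":0.016,"z":0,"roll":0}]' 110 20 &&
python3 -m handwheel '[{"x":0,"y":0,"z":0,"roll":0},{"x":0,"y":0,"z":0,"roll":0},{"x":0,"y":0,"z":0,"roll":0}]'
python3 - <<'E'
from h import *
import cv2
im=manip.read_camera("wrist");cv2.imwrite("pics/w6.png",im);print(manip.get_obs()["tcp_pos"],proj("wrist",[.529,.008,.118]))
E
```

```text
clock: 11.43
tcp_pos: [0.5444, -0.1081, 0.1617]
tcp_rot: [-2.523, -1.856, 0.008]
force: [1.6, -0.2, 0.3]
width: 0.0002
clock: 11.85
tcp_pos: [0.5277, 0.0092, 0.1687]
tcp_rot: [-2.526, -1.862, 0.0]
force: [-0.1, -0.0, -0.1]
width: 0.0484
clock: 12.1
tcp_pos: [0.5293, 0.0063, 0.169]
tcp_rot: [-2.529, -1.863, 0.0]
force: [0.8, -1.6, 0.9]
width: 0.0483
[0.52938891 0.0059728  0.16909805] [[279.10758507 228.48862085]]
```

View pics/w6.png

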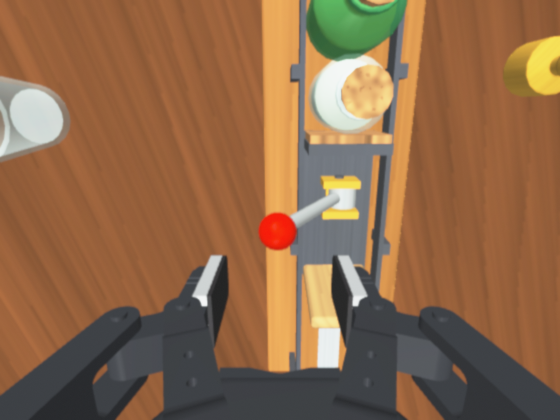

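Wrist view: the knob is at (277,231), within 3 px of the prediction. The fence cork touches the small bottle. Now I descend and flip back.

```bash
python3 -m handwheel '[{"x":0,"y":0.001,"z":-0.02,"roll":0},{"x":0,"y":0,"z":-0.022,"roll":0},{"x":0,"y":0,"z":-0.02,"roll":0},{"x":0,"y":0,"z":0,"roll":0},{"x":0,"y":0,"z":0,"roll":0}]' &&
python3 -m handwheel '[{"x":0.0076,"y":-0.0024,"z":0,"roll":0},{"x":0.0076,"y":-0.0024,"z":0,"roll":0},{"x":0.0076,"y":-0.0024,"z":0,"roll":0},{"x":0.0076,"y":-0.0024,"z":0,"roll":0},{"x":0,"y":0,"z":0,"roll":0}]' &&
python3 -m handwheel '[{"x":0.0076,"y":-0.0024,"z":0,"roll":0},{"x":0.0076,"y":-0.0024,"z":0,"roll":0},{"x":0.0076,"y":-0.0024,"z":0,"roll":0},{"x":0.0076,"y":-0.0024,"z":0,"roll":0},{"x":0,"y":0,"z":0,"roll":0}]' &&
python3 -m handwheel '[{"x":0.0057,"y":-0.0018,"z":0,"roll":0},{"x":0.0057,"y":-0.0018,"z":0,"roll":0},{"x":0.0057,"y":-0.0018,"z":0,"roll":0},{"x":0.0057,"y":-0.0018,"z":0,"roll":0},{"x":0,"y":0,"z":0,"roll":0}]' &&
python3 -m handwheel '[{"x":0.0057,"y":-0.0018,"z":0,"roll":0},{"x":0.0057,"y":-0.0018,"z":0,"roll":0},{"x":0,"y":0,"z":0,"roll":0}]'
```

```text
clock: 12.57
tcp_pos: [0.5282, 0.0069, 0.1061]
tcp_rot: [-2.529, -1.859, 0.004]
force: [0.8, -0.0, 0.8]
width: 0.0485
clock: 12.98
tcp_pos: [0.5628, -0.0028, 0.1087]
tcp_rot: [2.528, 1.86, 0.005]
force: [-1.2, 0.5, -0.4]
width: 0.0485
clock: 13.4
tcp_pos: [0.5926, -0.0124, 0.1076]
tcp_rot: [2.528, 1.861, 0.003]
force: [0.0, -0.1, -0.6]
width: 0.0488
clock: 13.82
tcp_pos: [0.6138, -0.0192, 0.1068]
tcp_rot: [2.53, 1.862, 0.0]
force: [-0.0, 1.0, 0.7]
width: 0.0486
clock: 14.07
tcp_pos: [0.6246, -0.0227, 0.1067]
tcp_rot: [-2.53, -1.862, 0.001]
force: [-1.3, 1.4, -0.6]
width: 0.0486
```

```bash
python3 -m handwheel '[{"x":0.0038,"y":-0.0012,"z":0,"roll":0},{"x":0.0038,"y":-0.0012,"z":0,"roll":0},{"x":0,"y":0,"z":0,"roll":0}]' &&
python3 -m handwheel '[{"x":0.0029,"y":-0.0009,"z":0,"roll":0},{"x":0.0029,"y":-0.0009,"z":0,"roll":0},{"x":0,"y":0,"z":0,"roll":0}]' &&
python3 -m handwheel '[{"x":0.0019,"y":-0.0006,"z":0,"roll":0},{"x":0,"y":0,"z":0,"roll":0}]' &&
python3 -m handwheel '[{"x":0.0019,"y":-0.0006,"z":0,"roll":0},{"x":0,"y":0,"z":0,"roll":0}]'
```

```text
clock: 14.32
tcp_pos: [0.6318, -0.0249, 0.1068]
tcp_rot: [-2.529, -1.862, 0.002]
force: [-3.5, 0.8, -1.8]
width: 0.0485
clock: 14.57
tcp_pos: [0.6372, -0.0265, 0.1065]
tcp_rot: [-2.529, -1.862, 0.002]
force: [-4.2, 1.5, -3.3]
width: 0.0484
clock: 14.73
tcp_pos: [0.6386, -0.0269, 0.1063]
tcp_rot: [-2.528, -1.861, 0.003]
force: [-5.1, 2.4, -3.9]
width: 0.0482
clock: 14.9
tcp_pos: [0.6401, -0.0274, 0.1061]
tcp_rot: [-2.527, -1.861, 0.004]
force: [-4.8, 1.9, -4.6]
width: 0.0485
```

```bash
python3 -m handwheel '[{"x":0.0019,"y":-0.0006,"z":0,"roll":0},{"x":0,"y":0,"z":0,"roll":0}]' &&
python3 -m handwheel '[{"x":0.0019,"y":-0.0006,"z":0,"roll":0},{"x":0,"y":0,"z":0,"roll":0}]' &&
python3 -m handwheel '[{"x":0.0019,"y":-0.0006,"z":0,"roll":0},{"x":0,"y":0,"z":0,"roll":0},{"x":0,"y":0,"z":0,"roll":0}]'
```

```text
clock: 15.07
tcp_pos: [0.6403, -0.0275, 0.1058]
tcp_rot: [-2.525, -1.859, 0.009]
force: [-9.4, 3.2, -1.5]
width: 0.0485
clock: 15.23
tcp_pos: [0.6405, -0.0275, 0.1056]
tcp_rot: [-2.522, -1.857, 0.013]
force: [-12.1, 3.7, 0.7]
width: 0.0486
clock: 15.48
tcp_pos: [0.6406, -0.0275, 0.1053]
tcp_rot: [-2.519, -1.855, 0.018]
force: [-17.0, 4.9, 2.5]
width: 0.0484
```

```bash
python3 -m handwheel '[{"x":-0.0057,"y":0.0018,"z":0,"roll":0},{"x":-0.0076,"y":0.0024,"z":0,"roll":0},{"x":0,"y":0,"z":0,"roll":0},{"x":0,"y":0,"z":0.03,"roll":0},{"x":0,"y":0,"z":0.04,"roll":0}]' &&
python3 -m handwheel '[{"x":-0.03,"y":-0.02,"z":0.03,"roll":0},{"x":-0.03,"y":-0.03,"z":0.03,"roll":0},{"x":-0.03,"y":-0.03,"z":0.02,"roll":0},{"x":-0.03,"y":-0.03,"z":0,"roll":0},{"x":-0.03,"y":-0.03,"z":0,"roll":0}]' &&
python3 -m handwheel '[{"x":-0.01,"y":-0.03,"z":0,"roll":0},{"x":0,"y":-0.03,"z":0,"roll":0},{"x":0,"y":0,"z":0,"roll":0},{"x":0,"y":0,"z":0,"roll":0}]'
python3 - <<'E'
from h import *
import cv2
a=manip.read_camera("scene")[175:285,200:400];b=manip.read_camera("side")[145:285,240:350]
a=cv2.resize(a,(560,308),interpolation=2);b=cv2.resize(b,(236,300),interpolation=2)
c=np.zeros((308,800,3),np.uint8);c[:,:560]=a;c[:300,564:]=b;cv2.imwrite("pics/f.png",c)
v=[.58769,.02018,-.30275]
for s in(.098,.101): 
  for t in(0,.1): print(s,t,proj("side",c2w(v,[.1*np.sin(.55-t),-.13+s,.033+.1*np.cos(.55-t)])),proj("scene",c2w(v,[.1*np.sin(.55-t),-.13+s,.033+.1*np.cos(.55-t)])))
E
```

```text
clock: 15.9
tcp_pos: [0.6322, -0.0255, 0.1745]
tcp_rot: [-2.527, -1.86, 0.006]
force: [1.2, 0.2, -0.1]
width: 0.0483
clock: 16.32
tcp_pos: [0.4998, -0.1554, 0.2505]
tcp_rot: [2.52, 1.858, 0.008]
force: [0.7, -0.8, -0.3]
width: 0.0487
clock: 16.65
tcp_pos: [0.4889, -0.2154, 0.2478]
tcp_rot: [2.529, 1.855, 0.004]
force: [0.1, 0.7, -0.2]
width: 0.0484
0.098 0 [[301.95597985 193.73572264]] [[272.70423869 224.31719021]]
0.098 0.1 [[298.62054206 192.35307136]] [[272.17853516 219.18250107]]
0.101 0 [[301.79786901 193.03187389]] [[274.26309769 224.17249715]]
0.101 0.1 [[298.46867855 191.64976685]] [[273.7345856  219.03953109]]
```

View pics/f.png

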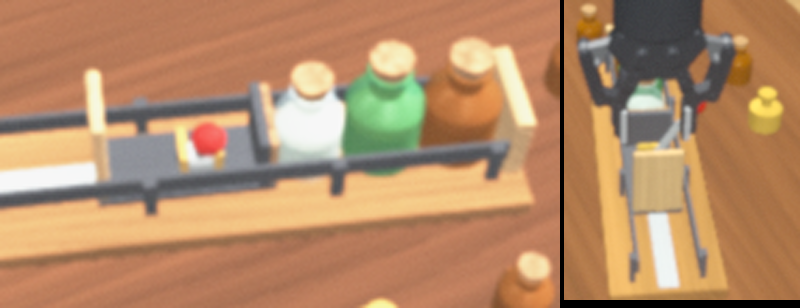

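```bash
python3 -c "
from rig import manip
print(manip.close_job())"
```

```text
the job is handed in; nothing more can be done
None
```

I flipped the cam lever to free, slid the fence up until the bottles were closed up, then flipped the lever fully back to lock it and handed the job in. That took about 17 s of the 64 s.

- **Lever to free:** I pushed the knob over to its stop. It stopped moving at about 13 N, and the side view showed it leaning to the robot's side.
- **Fence:** I pushed gently on the push plate at 5–7 N. The tool then stood still while the force rose to about 17 N, so everything was tight. I estimate the fence travel at about 0.101 m, close to the value given.
- **Lever to locked:** I pushed it back until it stopped against its stop, at about 17 N.

**Last checks:**
- The final scene picture has the knob at about pixel (274.6, 225). Fully locked at 0.101 m predicts (274.3, 224.2).
- All three bottles stand upright with no visible gaps between fence, bottles and end stop.
- The robot is clear of everything and about 0.25 m up.
- The gripper partly blocked the side camera in the last picture, so only the scene view confirms the bottle gaps.
- The tool passed well above the stock bottle, beaker and brass weight. I did not compare their positions before and after.
- No check failed or disagreed. My first move command was refused for missing keys, so nothing moved.

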